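Clear the incubator lid, try it, free the catch if it is caught, and hold it open

ROBOT

A 6-joint arm with a two-finger parallel gripper is mounted at the origin on the work surface. World frame = base frame: x ahead of the robot, y to its left, z up, the work surface at z = 0. Lengths are in m, angles in degrees, forces in N, time in s.
With the tool pointing down it reaches from about 0.35 to 0.775 m from the base axis. Payload 7.3 kg.
Tool frame: the origin (TCP) lies between the finger pads, 19 mm behind the fingertips; this is the grasp point; z points along the fingers, y is the line along which they close (so a half turn about z gives the same grasp; the last joint's range is limited). The gripper opens to 92 mm and grips with 3 to 60 N. Pads are 19 mm wide; open, the fingers measure 130 mm over their backs; the gripper's body (75 mm by 190 mm) begins 47 mm behind the grasp point.
Start: joints at [-75.057, 19.595, 87.324, -0, 73.075, -8.365], TCP at [0.208, -0.482, 0.246] pointing down, gripper open.
Joint ranges: [-145.02, 145.02], [-44.19, 115.74], [2.07, 154.8], [-57.11, 237.11], [16.16, 152.29], [-177.93, 177.93]. Speed limits (degrees/s): [147.25, 147.25, 180, 180, 180, 180].

INTERFACE

Orientations are given as [roll, pitch, yaw] about the fixed x, y, z axes, in that order (R = Rz(yaw) Ry(pitch) Rx(roll)).
In Python, from station import robot, optics, workorder gives the robot as it stands. The module is installed in compiled form; this text tells all that it offers.
- The arm moves only by the tool send_rows, never from a script. Its argument "series" is a list that holds one entry, the list of rows, each a list of 4 numbers: the shift along the tool's x, y, z in mm, then the turn about the tool's z in rad. In form: [[[x, y, z, spin], ...]]. A call has 1 to 20 rows; each row shifts and turns the commanded pose from where the row before left it, along the tool's axes as they then stand; what a row does not reach is not made up. A row lasts 1/10 s, in which the tool goes at most 50 mm and 8.59 degrees, less where a joint would pass 70% of its speed; a pose out of reach is approached as far as the arm can. A call with a gripper value outside its range is refused whole. "grip" is the closure, from 0 (fully open) to 1 (shut), set as the call begins (left out, the last holds). The fingers move at their own pace and stop on an object; the grip force is fixed at half the most. Time passes only in rows, so rows that do not move let the fingers close. It gives the time, the measured TCP pose, the force, the opening and the grip force at its end, in the units of the state.
- robot.sense(): the state, without advancing time (a new reading comes with each control period).
- optics.grab_frame(name): name is "scene" or "side" or "wrist"; returns (picture, depth): 480x640x3 uint8, blue, green, red; 480x640 float32, m along the optical axis (not along the pixel's ray), 0 where there is no reading.
- optics.camera_model(name): a dict with "vertical_fov" (degrees; the focal length in pixels is half the picture's height over the tangent of half this angle, whatever the lens; pixels are square), "cx", "cy" (the principal point, pixels), "pose" (4x4, takes a point from camera to world coordinates); the wrist camera has in their place "T_tool_cam" (4x4, takes a point from camera to tool coordinates, whose origin is the TCP and whose axes are the flange's). Camera axes: x right, y up, looking along -z (the intrinsics and any distortion apply to the point x, -y, -z); pixel columns grow to the right and rows downward; lengths in m; the calibration is good to about 2 mm. The wrist camera is an equidistant fisheye: a pixel r from the principal point sees the ray r / f radians off the axis. A picture is of the moment at which its call begins: read the wrist's pose just before it. camera_model takes no time and is no camera call.
- workorder.job_done(): hands the job in; it is judged then, once.
The state is a dict: "t": time; "joint_positions": joint angles; "joint_vel": joint speeds; "effort": joint torques, N m; "eef_pos": TCP position; "orientation": TCP orientation; "contact_force": force on the tool from outside, world axes, zero at the start; "ft_torque": the same for the moment, N m; "finger_gap": finger opening in m; "grasp_force": force on a finger pad.
Only numpy, scipy, OpenCV 4.12 (cv2) and the standard library are available. Lean on these libraries where they do the work, as an engineer would, in place of code of your own. Each camera call takes 0.05 s, during which the arm holds its last target. There are 200 camera calls.

TASK

Things were left on the lid of the small bench incubator: stand the yellow-capped specimen cup upright in the blue tray with the other cup, and lay the green slide mailer flat in the white tray with the other mailer. Then tug the lid up by its steel bar, before touching the red catch, to learn whether it is caught; if it is, slide the red catch all the way towards the middle of the lid to free it. Raise the lid by the bar to about 55 degrees (at least 45) and finish while still holding it open by the bar, steady, for a colleague to load; leave the jar, the beaker and everything else where they stand.

Things in the scene. Friction and masses are not known exactly. Their poses are not given: they have to be found in the camera images.
- case: Dark slate bench incubator, fixed, 180 (x) x 260 (y) mm, its lid's top surface at 110 mm height. Origin under its centre on the table; its -x side is the front (towards the robot, yawed a little), z up. On the front, at the -y side, is a ledge with the red catch; its top is 85 mm high.
- lid_bar (a point): Centre of the steel bar handle on the lid: a round bar 10 mm thick and 90 mm long along the case's y, on two posts, its axis 35 mm above the lid's top surface and 45 mm behind the lid's front edge. Moves with the lid. Pinched across from above, the bar turns between the fingers as the lid swings; a free lid then lifts with 3 to 7 N, more the harder it is pinched.
- lid_hinge (a point): Point on the lid's hinge axis, at the middle of the case's rear (+x) top edge, 100 mm high. The axis runs along the case's y. With the lid shut the bar lies 135 mm in front of and 45 mm above this axis.
- lid (a joint): Lid angle in rad: 0 shut, grows as the front edge rises, stop at 1.3. The lid (0.3 kg) always falls shut when let go. A hidden bolt inside may or may not be caught over the lid's hook; nothing outside shows it. If caught, the lid lifts only about 7 mm at the bar (0.05 rad) and stops hard: the pull climbs past 13 N.
- catch_knob (a point): Centre of the top of the red catch's upright grip, 22 (case x) x 12 (case y) mm, standing 31 mm above the ledge on a 20 mm wide, 5 mm high foot. It moves with the catch.
- catch (a joint): Catch position in m: starts at 0 (home); slides 28 mm along the case's +y (towards the middle of the lid) to its end stop, friction about 2 N, and stays where it is left. At the end stop the hidden bolt is pushed clear of the hook and stays clear; short of 20 mm the bolt may still hold.
- cup: Specimen cup, cream with a yellow cap, 47 mm across at the cap (top 12 mm) and 38-44 mm below, 46 mm tall, about 60 g; starts upright on the lid behind the bar. Origin: centre of its underside, z up.
- mailer: Slide mailer: flat green box with a purple end cap (at its +x end), 84 (x) x 34 (y) x 20 (z) mm, about 60 g; starts lying flat on the lid behind the bar, beside the cup. Origin: centre of its underside.
- tray_cups: Blue open tray, fixed, 200 (x) x 150 (y) x 25 mm high, walls and floor 4 mm. Origin: centre of its underside. It already holds one cup at about x = +62 mm; the half towards -x is empty.
- tray_mailers: White open tray, fixed, same size and origin. It already holds one mailer lying across it (along y) at about x = +68 mm; the half towards -x is empty.
- cup_kin: The other cup, same as the first, already in the blue tray.
- mailer_kin: The other mailer, same as the first, already in the white tray.
- jar: Amber jar with a red lid, 70 mm across, 85 mm tall, loose behind one of the trays; leave alone. Origin under its centre.
- beaker: Glass beaker, 72 mm across, 90 mm tall, loose behind the other tray; leave alone. Origin under its centre.
Not all that is in view belongs to the job. Leave any orange or pink look-alike of the mailer alone.

How it is judged:
By the outcome, as a careful person would: the job done as asked, in the order asked, and still so for the second after the job is handed in, while the arm keeps its last pose, push and grip.
It also fails if it takes over 72 s, if anything falls off the work surface, if the arm or the gripper's body presses on something with over 40 N, if the wrist force passes 120 N, or if a joint passes its speed limit or range.

## Working session

There is one attempt and no reset: what is moved stays moved. The work goes in short steps, Python scripts to look and compute and a tool call to move; the robot and the scene stay as the last step left them, time stands still between calls to the robot, and variables do not carry over. Pictures are saved under pics/ and viewed, at most 10 in all, crops included, and the job is handed in when it is done.

Besides the shell and the picture viewer there is one more tool, called after "Request:" by a JSON object that holds its "op" and its "data", one argument or row to a line. send_rows: Moves the arm, as the interface text tells. Its arguments: {"type":"object","properties":{"series":{"type":"array"},"grip":{"type":"number"}},"required":["series"]}

```bash
mkdir -p pics
python3 - <<'E'
from station import robot, optics
import cv2,numpy as np
print(robot.sense())
for n in("scene","side","wrist"):
    im,d=optics.grab_frame(n); np.savez(f"{n}0.npz",im=im,d=d); cv2.imwrite(f"pics/{n}0.png",im)
    print(n,optics.camera_model(n),(d>0).mean())
E
```

```text
{'t': 0.0, 'joint_positions': array([-7.50573800e+01,  1.96354441e+01,  8.73773492e+01, -9.96191136e-04,
        7.30759202e+01, -8.36709099e+00]), 'joint_vel': array([ 0.05704576,  0.0031317 ,  0.03934879, -0.01407685,  0.01675647,
       -0.0191094 ]), 'effort': array([ 2.63876434e-03, -4.31236768e+01, -2.44219673e+01,  7.20252050e-02,
        5.60091133e-02, -1.40013376e-04]), 'eef_pos': array([ 0.20764193, -0.48177095,  0.24485322]), 'orientation': array([-1.79912092e+02, -1.19666493e-02,  2.33099926e+01]), 'contact_force': array([-0.25301955,  0.02112338,  0.09848409]), 'ft_torque': array([ 0.00230446, -0.01576479,  0.00313604]), 'grasp_force': 0.0, 'finger_gap': 0.09165250854876335}
scene {'vertical_fov': 44.90491466246063, 'cx': 309.6454672044249, 'cy': 241.3312870279561, 'pose': array([[-0.02192653, -0.6809292 ,  0.73202094,  1.44122088],
       [ 0.99963252, -0.00325881,  0.02691106,  0.02463422],
       [-0.01593901,  0.732342  ,  0.68075043,  0.90963688],
       [ 0.        ,  0.        ,  0.        ,  1.        ]])} 0.9959765625
side {'vertical_fov': 42.16848461234677, 'cx': 325.48364459855776, 'cy': 245.36988303287666, 'pose': array([[-0.97822169,  0.16565771, -0.12505936,  0.43087495],
       [-0.20692635, -0.73118549,  0.65003789,  0.91140707],
       [ 0.0162422 ,  0.66175924,  0.74954046,  1.15239551],
       [ 0.        ,  0.        ,  0.        ,  1.        ]])} 0.9958561197916667
wrist {'vertical_fov': 65.70646984690485, 'cx': 320.1023866325073, 'cy': 237.53328265494017, 'T_tool_cam': array([[-4.25272815e-04,  9.58390395e-01,  2.85460453e-01,
         7.66643150e-02],
       [ 9.99999902e-01,  4.43155352e-04,  1.95102448e-06,
         1.87755016e-04],
       [-1.24633485e-04,  2.85460426e-01, -9.58390489e-01,
        -1.39416498e-01],
       [ 0.00000000e+00,  0.00000000e+00,  0.00000000e+00,
         1.00000000e+00]])} 0.992890625
```

View pics/scene0.png

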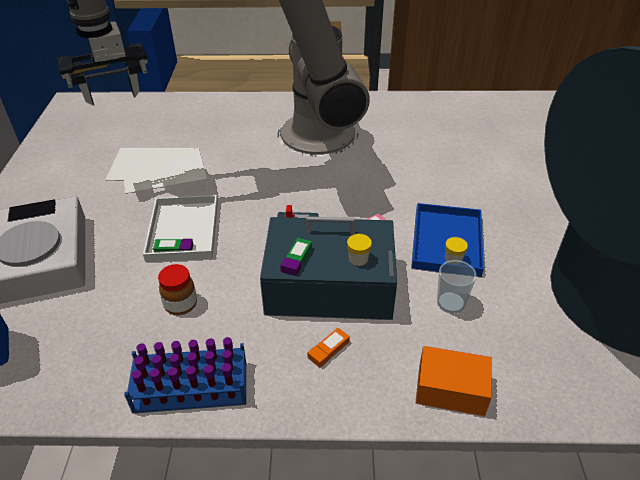

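View pics/side0.png

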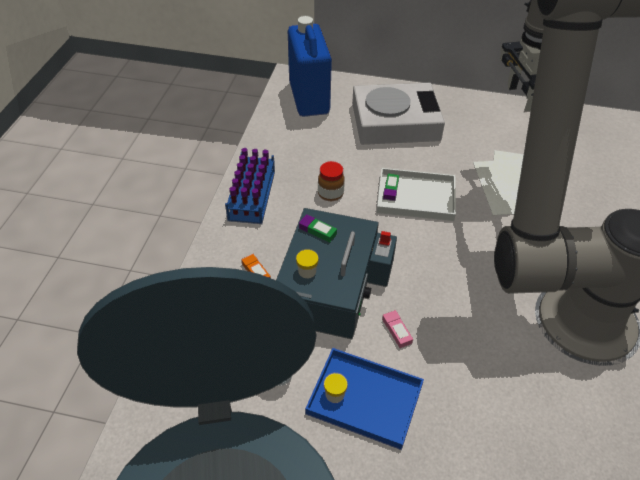

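The scene view (from behind, +y to the right) shows the case at about (330,265). The mailer is on its lid at (296,256), the cup's cap at (359,243), the bar at (331,221) and the red catch at (289,211). The white tray is at (182,228) and the blue tray at (448,238). The side view shows the cup at (307,263), mailer at (318,229), bar at (347,254), catch at (385,239), and the trays at (416,193) and (365,397).

```bash
cat > h.py <<'E'
import numpy as np,cv2
from station import optics
M={n:optics.camera_model(n) for n in("scene","side","wrist")}
def ray(n,u,v,T=None):
    m=M[n]; f=240/np.tan(np.radians(m["vertical_fov"]/2)); x=(u-m["cx"]);y=(v-m["cy"])
    if n=="wrist":
        r=np.hypot(x,y);t=r/f;s=np.sin(t)/max(r,1e-9); d=np.array([x*s,-y*s,-np.cos(t)]);P=T@m["T_tool_cam"]
    else: d=np.array([x/f,-y/f,-1.]);P=m["pose"]
    d=P[:3,:3]@d; return P[:3,3],d/np.linalg.norm(d)
def plane(n,u,v,z,T=None):
    o,d=ray(n,u,v,T); return o+d*(z-o[2])/d[2]
def tri(a,b):
    A=[];B=[]
    S=[np.eye(3)-np.outer(d,d) for o,d in(a,b)]
    p=np.linalg.solve(S[0]+S[1],S[0]@a[0]+S[1]@b[0])
    return p,[np.linalg.norm(s@(p-o)) for s,(o,d) in zip(S,(a,b))]
def comps(im,lo,hi,amin=25):
    h=cv2.cvtColor(im,cv2.COLOR_BGR2HSV); m=cv2.inRange(h,lo,hi)
    n,l,s,c=cv2.connectedComponentsWithStats(m)
    return [(c[i],s[i],(l==i)) for i in range(1,n) if s[i][4]>=amin]
COL=dict(yellow=((22,120,90),(34,255,255)),green=((50,120,50),(80,255,255)),purple=((135,80,40),(160,255,255)),red=((0,200,80),(4,255,255)),blue=((105,180,60),(118,255,255)))
def Tpose(s):
    from scipy.spatial.transform import Rotation as R
    T=np.eye(4);T[:3,:3]=R.from_euler("xyz",s["orientation"],degrees=True).as_matrix();T[:3,3]=s["eef_pos"];return T
E
python3 - <<'E'
from h import *
np.set_printoptions(precision=4,suppress=True)
ims={n:np.load(n+"0.npz")["im"] for n in("scene","side")}
for n,im in ims.items():
    print(n)
    for c,(a,b) in COL.items():
        for ce,s,l in comps(im,a,b):
            if (n=="scene" and 130<ce[0]<500 and ce[1]<330) or (n=="side" and 270<ce[0]<460 and 160<ce[1]<450):
                r=cv2.minAreaRect(np.argwhere(l)[:,::-1].astype(np.float32)); print(c,ce.round(1),s, cv2.boxPoints(r).round(0).tolist() if s[4]>200 else '')
# upscaled crops
a=cv2.resize(ims["scene"][180:330,130:510],None,fx=2.1,fy=2.1,interpolation=cv2.INTER_CUBIC)
b=cv2.resize(ims["side"][150:450,270:470],None,fx=2,fy=2,interpolation=cv2.INTER_CUBIC)
cv2.imwrite("pics/a.png",a);cv2.imwrite("pics/b.png",b)
E
```

```text
scene
yellow [358.7 243.5] [347 233  25  22 411] [[347.0, 233.0], [371.0, 233.0], [371.0, 254.0], [347.0, 254.0]]
yellow [455.9 245.9] [446 237  22  19 310] [[446.0, 255.0], [446.0, 237.0], [467.0, 237.0], [467.0, 255.0]]
green [167.4 244. ] [153 239  29  10 146] 
green [298.8 249.5] [286 238  26  23 190] 
purple [185.8 243.6] [180 239  13  10 110] 
purple [290.3 266.2] [280 257  21  19 278] [[278.0, 271.0], [282.0, 256.0], [302.0, 261.0], [298.0, 276.0]]
red [288.7 207.9] [287 205   5   7  31] 
red [173.  276.1] [159 264  30  27 563] [[159.0, 264.0], [188.0, 264.0], [188.0, 290.0], [159.0, 290.0]]
blue [146.5  46.5] [ 127    8   36   83 1532] [[127.0, 8.0], [162.0, 8.0], [162.0, 90.0], [127.0, 90.0]]
blue [446.1 235.3] [ 412  203   72   74 3508] [[411.0, 269.0], [417.0, 203.0], [489.0, 210.0], [482.0, 276.0]]
side
yellow [306.9 258.8] [296 249  23  21 363] [[293.0, 265.0], [299.0, 246.0], [320.0, 253.0], [314.0, 272.0]]
yellow [335.2 384.4] [324 373  23  24 410] [[320.0, 385.0], [335.0, 369.0], [351.0, 385.0], [336.0, 401.0]]
green [390.5 186.6] [386 182  11   7  32] 
green [321.9 232.1] [308 219  29  24 267] [[306.0, 231.0], [312.0, 217.0], [338.0, 229.0], [331.0, 243.0]]
purple [389.4 193.9] [384 189  13  11 117] 
purple [305.3 222. ] [299 214  16  18 153] 
red [331.1 170. ] [321 162  21  17 281] [[320.0, 176.0], [322.0, 161.0], [342.0, 163.0], [340.0, 178.0]]
red [385.4 234.1] [382 232   8   5  31] 
blue [368.  398.5] [ 307  349  115   99 6283] [[304.0, 413.0], [328.0, 346.0], [424.0, 380.0], [400.0, 448.0]]
```

View pics/a.png

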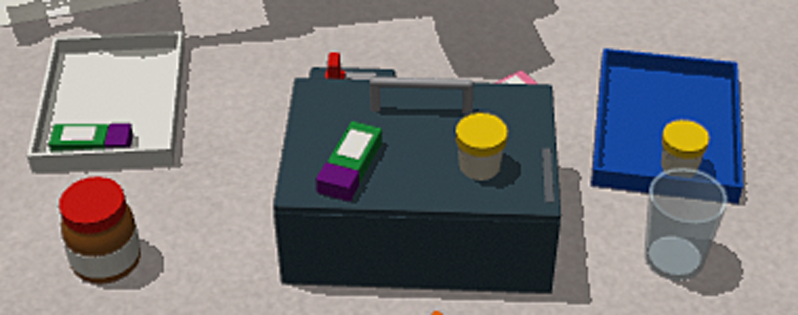

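View pics/b.png

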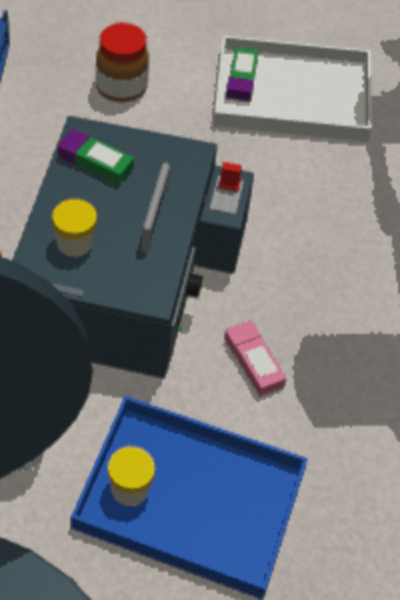

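The crops show the lid's corners, bar ends, catch top and tray rims clearly. I'll triangulate those pixel pairs.

Run:
```python
from h import *
np.set_printoptions(precision=4,suppress=True)
A=lambda x,y:(130+x/2.1,180+y/2.1); B=lambda x,y:(270+x/2,150+y/2)
P=dict(cuptop=((482,128),(75,216)),bar_m=((377,84),(166,168)),bar_p=((467,88),(146,243)),catch=((334,57),(231,169)),
 lidFm=((297,79),(216,145)),lidRm=((277,207),(70,117)),lidFp=((553,86),(172,317)),
 mailGreenEnd1=((356,123),(118,178)),mailGreenEnd2=((382,130),(132,161)),mailP=((318,184),(70,134)),
 W1=((53,38),(371,52)),W2=((183,33),(370,130)),W3=((181,155),(217,124)),W4=((31,157),(223,38)),
 B1=((604,50),(306,460)),B2=((740,63),(264,588)),B3=((742,192),(73,520)),B4=((594,180),(126,398)),kincup=((686,134),(131,468)))
for k,(a,b) in P.items():
    p,e=tri(ray("scene",*A(*a)),ray("side",*B(*b))); print(k,p,np.round(e,4))
for n in("scene","side"):
    im=np.load(n+"0.npz")["im"]
    # whole mailer top face via green|purple|label hull
    pts=[]
    for c in("green","purple"):
        for ce,s,l in comps(im,*COL[c]):
            if (n=="scene" and 270<ce[0]<310) or(n=="side" and 295<ce[0]<335): pts.append(np.argwhere(l)[:,::-1])
    pts=np.vstack(pts); w=np.array([plane(n,u,v,.13)[:2] for u,v in pts])*1000
    print(n,cv2.minAreaRect(w.astype(np.float32)))
```

```text
cuptop [0.6271 0.0896 0.1545] [0.0006 0.0006]
bar_m [ 0.5483 -0.0091  0.1408] [0.0024 0.0024]
bar_p [0.5482 0.0829 0.1292] [0.0046 0.0046]
catch [ 0.478  -0.053   0.1133] [0.0008 0.0008]
lidFm [ 0.5016 -0.0911  0.1058] [0.0012 0.0012]
lidRm [ 0.6779 -0.0978  0.1045] [0.0023 0.0023]
lidFp [0.5101 0.1649 0.1071] [0.0041 0.0041]
mailGreenEnd1 [ 0.5953 -0.0187  0.1191] [0.0115 0.0115]
mailGreenEnd2 [ 0.5923 -0.0098  0.1304] [0.0117 0.0117]
mailP [ 0.6669 -0.0585  0.1207] [0.0003 0.0003]
W1 [ 0.3284 -0.395   0.0186] [0. 0.]
W2 [ 0.3196 -0.2431  0.0203] [0.0009 0.0009]
W3 [ 0.5128 -0.2204  0.009 ] [0.0018 0.0018]
W4 [ 0.5286 -0.3751  0.0198] [0.001 0.001]
B1 [0.3501 0.2457 0.0205] [0.0011 0.0011]
B2 [0.3759 0.3935 0.0242] [0.0027 0.0027]
B3 [0.5689 0.3598 0.0146] [0.0025 0.0025]
B4 [0.5471 0.2113 0.0112] [0.0048 0.0048]
kincup [0.5204 0.3076 0.0478] [0.0005 0.0005]
scene ((642.7909545898438, -32.2529296875), (38.915775299072266, 99.65249633789062), 72.11383056640625)
side ((630.7621459960938, -22.621322631835938), (46.36164855957031, 91.18397521972656), 69.0866928100586)
```

Heights agree with the text: cup top 154 mm, catch 113 mm, lid about 106 mm and tray rims about 20 mm. The case yaw is about -2°. Next I go above the lid for a close look.

Request:
{"op": "send_rows", "data": {
  "series": [
    [[0,0,0,0.1356],[0,0,0,0.1356],[0,0,0,0.1356],[27.5,-34,-1.7,0],[27.5,-34,-1.7,0],[27.5,-34,-1.7,0],[27.5,-34,-1.7,0],[27.5,-34,-1.7,0],[27.5,-34,-1.7,0],[27.5,-34,-1.7,0],[27.5,-34,-1.7,0],[27.5,-34,-1.7,0],[27.5,-34,-1.7,0],[27.5,-34,-1.7,0],[27.5,-34,-1.7,0],[27.5,-34,-1.7,0],[27.5,-34,-1.7,0],[27.5,-34,-1.7,0]]
  ],
  "grip": 0
}}

```text
t: 1.95
eef_pos: [0.621, 0.0295, 0.2707]
orientation: [180.0, 0.0, 0.0]
contact_force: [1.5, -0.0, -0.6]
finger_gap: 0.092
grasp_force: 0.0
```

Request:
{"op": "send_rows", "data": {
  "series": [
    [[0,0,0,0],[0,0,0,0],[0,0,0,0]]
  ]
}}

```text
t: 2.25
eef_pos: [0.6197, 0.0271, 0.2707]
orientation: [180.0, 0.1, -0.0]
contact_force: [-0.6, -1.0, -0.8]
finger_gap: 0.0918
grasp_force: 0.0
```

Run:
```python
from h import *
from station import robot
np.set_printoptions(precision=4,suppress=True)
s=robot.sense();T=Tpose(s);im,d=optics.grab_frame("wrist");cv2.imwrite("pics/w1.png",im);np.savez("w1.npz",im=im,T=T)
print(s["t"],s["eef_pos"],s["orientation"],s["contact_force"])
for c,z in dict(yellow=.156,green=.13,purple=.13,red=.116).items():
    for ce,st,l in comps(im,*COL[c],60): print(c,ce.round(1),st,plane("wrist",*ce,z,T))
# lamp location from depth of scene
z=np.load("scene0.npz");m=M["scene"];f=240/np.tan(np.radians(m["vertical_fov"]/2))
v,u=np.mgrid[:480:8,540:640:8];D=z["d"][v,u];p=np.stack([(u-m["cx"])*D/f,-(v-m["cy"])*D/f,-D],-1).reshape(-1,3)@m["pose"][:3,:3].T+m["pose"][:3,3]
p=p[(p[:,2]>.06)&(p[:,0]>.2)];print("lamp",p.min(0),p.max(0)); print(p[p[:,2]>.06][np.argsort(p[p[:,2]>.06][:,1])][:5])
```

```text
2.25 [0.6197 0.0271 0.2707] [179.9773   0.0585  -0.034 ] [-0.5575 -0.9919 -0.7533]
yellow [237.5 226.7] [ 206  195   64   65 3210] [0.6289 0.0861 0.156 ]
yellow [ 92.8 281.4] [ 80 274  29  14 287] [0.5816 0.2216 0.156 ]
green [388.9 227.1] [ 358  188   64   80 1560] [ 0.6215 -0.0276  0.13  ]
purple [525.8   1.9] [517   0  20   6  84] [ 0.8182 -0.1453  0.13  ]
purple [550.3   3.5] [540   0  22  10 164] [ 0.823  -0.1718  0.13  ]
purple [592.    9.2] [563   0  58  22 715] [ 0.8309 -0.2225  0.13  ]
purple [505.6  19.4] [494  10  23  19 319] [ 0.7975 -0.1241  0.13  ]
purple [531.3  22.3] [520  12  23  20 311] [ 0.8    -0.1495  0.13  ]
purple [583.6  30.8] [ 544   15   81   30 1053] [ 0.8056 -0.2091  0.13  ]
purple [407.8 179.3] [ 383  158   51   44 1373] [ 0.6597 -0.041   0.13  ]
red [595.6 192.6] [ 573  166   43   56 1702] [ 0.6546 -0.2441  0.116 ]
lamp [0.5447 0.0246 0.06  ] [1.4412 0.5837 0.9096]
[[1.4412 0.0246 0.9096]
 [1.4412 0.0246 0.9096]
 [1.4412 0.0246 0.9096]
 [0.5447 0.4089 0.3832]
 [0.5512 0.4102 0.3713]]
```

View pics/w1.png

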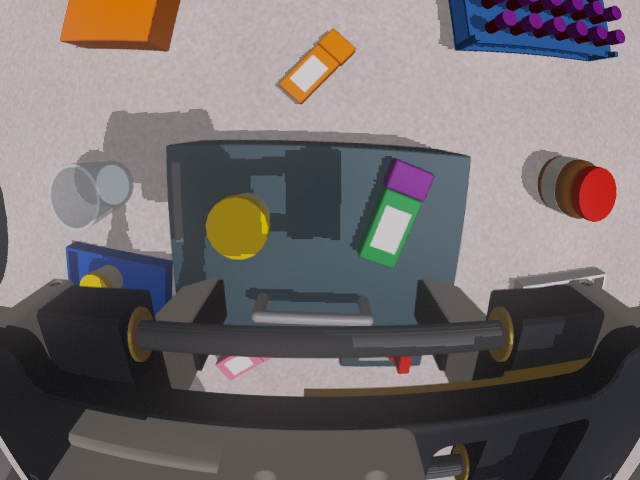

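The wrist view shows the cup cap at (238,227), mailer from purple (408,178) to green (378,262), and bar ends at (262,316) and (370,320). Next: mailer rectangle, bar position, lamp clearance and the move to the cup.

Run:
```python
from h import *
np.set_printoptions(precision=4,suppress=True)
z=np.load("w1.npz");im,T=z["im"],z["T"]
pts=[]
for c in("green","purple"):
    for ce,s,l in comps(im,*COL[c],300):
        if 350<ce[0]<440 and 150<ce[1]<280: pts.append(np.argwhere(l)[:,::-1])
w=np.array([plane("wrist",u,v,.13,T)[:2] for u,v in np.vstack(pts)])*1000
print(cv2.minAreaRect(w.astype(np.float32)))
q=[(398,158),(434,178),(396,268),(359,257)]
P=np.array([plane("wrist",*a,.13,T) for a in q]);print(P,P.mean(0))
for a in [(257,314),(373,320)]: print("bar",plane("wrist",*a,.147,T))
l=[l for ce,s,l in comps(im,*COL["yellow"],1000)][0]
w=np.array([plane("wrist",u,v,.156,T)[:2] for u,v in np.argwhere(l)[:,::-1]])*1000;print("cap",cv2.minEnclosingCircle(w.astype(np.float32)))
z=np.load("side0.npz");m=M["side"];f=240/np.tan(np.radians(m["vertical_fov"]/2))
v,u=np.mgrid[260:480:6,60:345:6];D=z["d"][v,u];p=np.stack([(u-m["cx"])*D/f,-(v-m["cy"])*D/f,-D],-1).reshape(-1,3)@m["pose"][:3,:3].T+m["pose"][:3,3]
p=p[p[:,2]>.2];print("lamp",p.min(0),p.max(0))
# tray rim check across white/blue with wrist camera? cup mark in two views
p,e=tri(ray("wrist",237.5,226.7,T),ray("scene",359.5,241));print(p,e)
```

```text
((631.5557250976562, -31.249664306640625), (36.9411506652832, 83.24946594238281), 70.4280014038086)
[[ 0.676  -0.0326  0.13  ]
 [ 0.6613 -0.0623  0.13  ]
 [ 0.5868 -0.0355  0.13  ]
 [ 0.5966 -0.0045  0.13  ]] [ 0.6302 -0.0337  0.13  ]
bar [0.5536 0.0777 0.147 ]
bar [ 0.5481 -0.0162  0.147 ]
cap ((628.404296875, 86.55048370361328), 24.496963500976562)
lamp [0.4309 0.412  0.231 ] [0.8395 0.9114 1.1524]
[0.6279 0.0883 0.1539] [np.float64(0.0016903990785901717), np.float64(0.0016903990785901459)]
```

Request:
{"op": "send_rows", "data": {
  "series": [
    [[4,-30,0,0],[4,-30,10,0],[0,0,30,0],[0,0,30,0],[0,0,25,0],[0,0,15,0],[0,0,8,0],[0,0,4,0],[0,0,0,0],[0,0,0,0]]
  ],
  "grip": 0
}}

```text
t: 3.3
eef_pos: [0.6287, 0.0876, 0.1501]
orientation: [180.0, -0.1, -0.0]
contact_force: [0.8, 0.0, 1.3]
finger_gap: 0.0915
grasp_force: 0.0
```

Request:
{"op": "send_rows", "data": {
  "series": [
    [[0,0,0,0],[0,0,0,0],[0,0,0,0],[0,0,0,0],[0,0,0,0],[0,0,0,0],[0,0,0,0],[0,0,0,0]]
  ],
  "grip": 1
}}

```text
t: 4.1
eef_pos: [0.6283, 0.0878, 0.149]
orientation: [180.0, -0.0, -0.0]
contact_force: [1.5, 0.1, 0.3]
finger_gap: 0.046
grasp_force: 30.0
```

Request:
{"op": "send_rows", "data": {
  "series": [
    [[0,0,-15,0],[0,0,-35,0],[0,0,-45,0],[-24,-25,-5,0],[-24,-25,0,0],[-24,-25,0,0],[-24,-25,0,0],[-24,-25,0,0],[-24,-25,0,0],[-24,-25,0,0],[-24,-25,0,0],[-24,-24,0,0],[0,0,30,0],[0,0,40,0],[0,0,40,0],[0,0,0,0],[0,0,0,0]]
  ]
}}

```text
t: 5.8
eef_pos: [0.4124, 0.3119, 0.1395]
orientation: [180.0, 0.0, -0.0]
contact_force: [1.0, 0.9, -0.0]
finger_gap: 0.0461
grasp_force: 30.0
```

Run:
```python
from h import *
from station import robot
np.set_printoptions(precision=4,suppress=True)
s=robot.sense();T=Tpose(s);im,d=optics.grab_frame("wrist");cv2.imwrite("pics/w2.png",im);np.savez("w2.npz",im=im,T=T)
print(s["t"],s["eef_pos"],s["finger_gap"])
```

```text
5.8 [0.4124 0.3119 0.1395] 0.04608105416830292
```

View pics/w2.png

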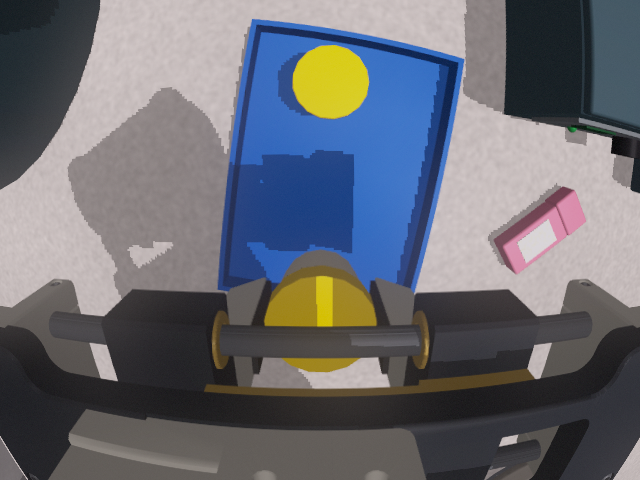

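The wrist view shows the cup held at (322,310). The tray's far rim corners are at (252,20) and (463,60), with the other cup's cap at (331,81). I'll check the tray pose from those.

Run:
```python
from h import *
np.set_printoptions(precision=4,suppress=True)
T=np.load("w2.npz")["T"]
a,b=[plane("wrist",*q,.025,T)[:2] for q in[(252,20),(463,60)]]
y=(a-b)/np.linalg.norm(a-b);x=np.array([y[1],-y[0]]);c=(a+b)/2-.1*x
print(a,b,np.linalg.norm(a-b),"origin",c,"yaw",np.degrees(np.arctan2(x[1],x[0])))
d=np.array([.4124,.3119])-c;print("cup in tray",d@x,d@y)
k=plane("wrist",331,81,.05,T);d=k[:2]-c;print("kin",d@x,d@y)
from h import tri
print("floor/kin height",tri(ray("wrist",331,81,T),ray("scene",456,244)))
# rim height from two views
print(tri(ray("wrist",252,20,T),ray("scene",130+742/2.1,180+190/2.1)))
```

```text
[0.5683 0.3578] [0.5437 0.2109] 0.14889020220709281 origin [0.4574 0.3008] yaw -9.47712869647153
cup in tray -0.046173640034698635 0.0035267717490204756
kin 0.06064246077033869 0.014195332471912219
floor/kin height (array([0.5202, 0.3057, 0.0469]), [np.float64(0.0010307144868408197), np.float64(0.0010307144868409073)])
(array([0.5709, 0.3601, 0.0172]), [np.float64(0.0008644384246866875), np.float64(0.0008644384246867176)])
```

Request:
{"op": "send_rows", "data": {
  "series": [
    [[0,0,30,0],[0,0,30,0],[0,0,18,0],[0,0,8,0],[0,0,4,0],[0,0,2,0],[0,0,2,0],[0,0,0,0],[0,0,0,0],[0,0,0,0]]
  ]
}}

```text
t: 6.85
eef_pos: [0.4124, 0.3119, 0.0453]
orientation: [-180.0, -0.0, -0.0]
contact_force: [-0.2, -0.2, -0.3]
finger_gap: 0.0458
grasp_force: 30.0
```

Request:
{"op": "send_rows", "data": {
  "series": [
    [[0,0,1,0],[0,0,0.7,0],[0,0,0,0],[0,0,0,0]]
  ]
}}

```text
t: 7.25
eef_pos: [0.4122, 0.3118, 0.0432]
orientation: [180.0, 0.0, 0.0]
contact_force: [-0.2, 0.2, 0.1]
finger_gap: 0.0458
grasp_force: 30.0
```

Request:
{"op": "send_rows", "data": {
  "series": [
    [[0,0,0.7,0],[0,0,0.5,0],[0,0,0,0],[0,0,0,0]]
  ]
}}

```text
t: 7.65
eef_pos: [0.4124, 0.3119, 0.0429]
orientation: [-180.0, -0.0, 0.0]
contact_force: [-2.6, -0.6, 8.4]
finger_gap: 0.0462
grasp_force: 30.0
```

Contact. I release partway, rise, and turn for the mailer: about (0.631,-0.032), yaw -20°.

Request:
{"op": "send_rows", "data": {
  "series": [
    [[0,0,-0.5,0],[0,0,0,0],[0,0,0,0],[0,0,0,0],[0,0,0,0]]
  ],
  "grip": 0.28
}}

```text
t: 8.15
eef_pos: [0.4122, 0.3118, 0.0424]
orientation: [180.0, 0.0, 0.0]
contact_force: [-0.5, -0.4, 1.4]
finger_gap: 0.0655
grasp_force: 0.0
```

Request:
{"op": "send_rows", "data": {
  "series": [
    [[0,0,-8,0],[0,0,-20,0],[0,0,-45,0],[0,0,-45,0],[0,0,-45,0],[0,0,-20,0],[0,0,0,0]]
  ]
}}

```text
t: 8.85
eef_pos: [0.4136, 0.3126, 0.2297]
orientation: [-179.8, -0.4, 0.0]
contact_force: [-0.3, 0.8, -0.7]
finger_gap: 0.0659
grasp_force: 0.0
```

Run:
```python
from h import *
from station import robot
np.set_printoptions(precision=4,suppress=True)
s=robot.sense();T=Tpose(s);im,d=optics.grab_frame("wrist");cv2.imwrite("pics/w3.png",im)
print(s["t"],s["eef_pos"],s["finger_gap"])
for ce,st,l in comps(im,*COL["yellow"],100): print(ce,st,plane("wrist",*ce,.05,T))
sc=optics.grab_frame("scene")[0];si=optics.grab_frame("side")[0]
for i in(sc,si): print([(ce.round(1),st) for ce,st,l in comps(i,*COL["yellow"],60)])
```

```text
8.85 [0.4136 0.3126 0.2297] 0.06592192545112747
[328.9929  97.688 ] [ 303   72   54   53 2253] [0.5195 0.3054 0.05  ]
[321.8457 220.6371] [ 297  196   51   50 2028] [0.4122 0.3114 0.05  ]
[(array([451. , 213.6]), array([441, 206,  21,  17, 275], dtype=int32)), (array([455.9, 245.8]), array([446, 237,  22,  19, 317], dtype=int32))]
[(array([335.1, 384.8]), array([324, 373,  23,  24, 425], dtype=int32)), (array([388.9, 398.1]), array([378, 387,  23,  24, 436], dtype=int32))]
```

Request:
{"op": "send_rows", "data": {
  "series": [
    [[21.8,34.4,-1,0],[21.8,34.4,0,0],[21.8,34.4,0,0],[21.8,34.4,0,0],[21.8,34.4,0,0],[21.8,34.4,0,0],[21.8,34.4,0,0],[21.8,34.4,0,0],[21.8,34.4,0,0],[21.8,34.4,0,0],[0,0,0,0.1164],[0,0,0,0.1164],[0,0,0,0.1164],[0,0,20,0],[0,0,30,0],[0,0,25,0],[0,0,15,0],[0,0,0,0],[0,0,0,0]]
  ]
}}

```text
t: 10.9
eef_pos: [0.6299, -0.0321, 0.1357]
orientation: [180.0, 0.1, -20.0]
contact_force: [0.5, 0.6, 0.9]
finger_gap: 0.0663
grasp_force: 0.0
```

Run:
```python
from h import *
from station import robot
np.set_printoptions(precision=4,suppress=True)
s=robot.sense();T=Tpose(s);im,d=optics.grab_frame("wrist");cv2.imwrite("pics/w4.png",im)
print(s["t"],s["eef_pos"],s["orientation"])
for c in("green","purple"):
    for ce,st,l in comps(im,*COL[c],300): print(c,ce,st,plane("wrist",*ce,.13,T))
```

```text
10.9 [ 0.6299 -0.0321  0.1357] [179.9738   0.119  -20.0067]
green [633.1296 266.8056] [625 247  15  41 324] [ 0.5851 -0.2033  0.13  ]
green [319.8094 289.7696] [ 283  271   74   55 2487] [ 0.6395 -0.0361  0.13  ]
green [320.0388 372.3614] [ 287  358   66   25 1212] [ 0.5978 -0.021   0.13  ]
purple [319.8932 238.443 ] [ 279  207   83   63 5027] [ 0.6611 -0.044   0.13  ]
purple [616.0139 277.8676] [602 259  27  39 793] [ 0.5841 -0.1888  0.13  ]
```

View pics/w4.png

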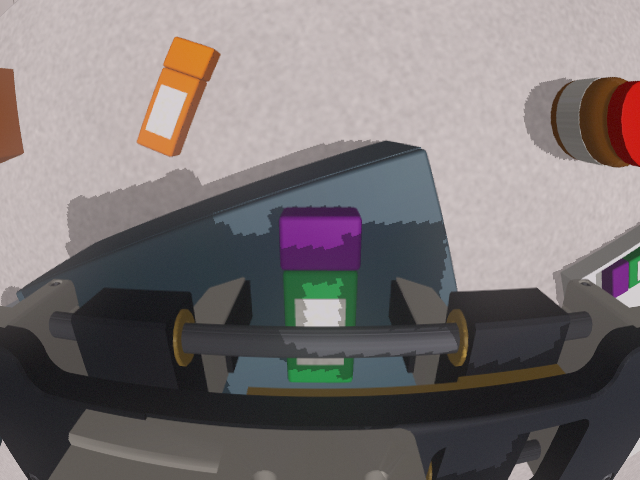

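The mailer lies centred and aligned between the fingers, at (320,300). Lower and close.

Request:
{"op": "send_rows", "data": {
  "series": [
    [[0,0,2,0],[0,0,2,0],[0,0,0,0],[0,0,0,0]]
  ]
}}

```text
t: 11.35
eef_pos: [0.6303, -0.0322, 0.1329]
orientation: [180.0, -0.0, -20.0]
contact_force: [-0.6, -0.5, 0.6]
finger_gap: 0.0663
grasp_force: 0.0
```

Request:
{"op": "send_rows", "data": {
  "series": [
    [[0,0,0,0],[0,0,0,0],[0,0,0,0],[0,0,0,0],[0,0,0,0],[0,0,0,0]]
  ],
  "grip": 1
}}

```text
t: 11.95
eef_pos: [0.6303, -0.0322, 0.1326]
orientation: [180.0, -0.0, -20.0]
contact_force: [0.1, -0.7, 0.0]
finger_gap: 0.0315
grasp_force: 30.0
```

Request:
{"op": "send_rows", "data": {
  "series": [
    [[0,0,-15,0],[0,0,-40,0],[0,0,-45,0],[-15.8,38.9,0,0],[-15.8,38.9,0,0],[-15.8,38.9,0,0],[-15.8,38.9,0,0],[-15.8,38.9,0,0],[-15.8,38.9,0,0],[-15.8,38.9,0,0],[-15.8,38.9,0,0],[-15.8,38.9,0,0],[0,0,0,0.1405],[0,0,0,0.1405],[0,0,0,0.1405],[0,0,0,0.1405],[0,0,0,0.1405],[0,0,0,0.1405],[0,0,0,0.1405],[0,0,0,0.1405]]
  ]
}}

```text
t: 13.95
eef_pos: [0.3768, -0.3124, 0.2327]
orientation: [-180.0, -0.0, -84.7]
contact_force: [-0.2, 0.0, -0.9]
finger_gap: 0.0313
grasp_force: 30.0
```

Request:
{"op": "send_rows", "data": {
  "series": [
    [[0,0,0,0],[0,0,0,0]]
  ]
}}

```text
t: 14.15
eef_pos: [0.3768, -0.3124, 0.2326]
orientation: [-180.0, -0.0, -84.2]
contact_force: [-0.2, 0.7, -0.1]
finger_gap: 0.032
grasp_force: 30.0
```

Run:
```python
from h import *
from station import robot
s=robot.sense();T=Tpose(s);im,d=optics.grab_frame("wrist");cv2.imwrite("pics/w5.png",im);np.savez("w5.npz",im=im,T=T)
print(s["t"],s["eef_pos"],s["orientation"],s["finger_gap"])
```

```text
14.15 [ 0.37682944 -0.31243907  0.23264356] [-1.79997976e+02 -4.06848777e-03 -8.41918796e+01] 0.03199810285066852
```

View pics/w5.png

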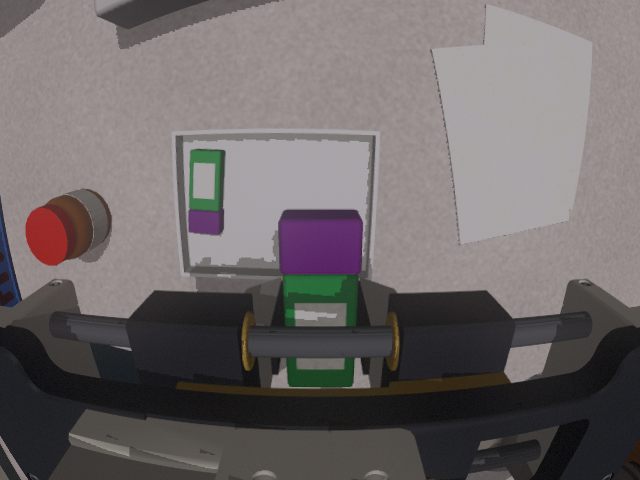

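The white tray's rim corners are at (174,132), (379,132), (372,278) and (184,277). The other mailer is at (206,190), and the held mailer looks level. I'll check the tray pose.

Run:
```python
from h import *
np.set_printoptions(precision=4,suppress=True)
T=np.load("w5.npz")["T"]
P=np.array([plane("wrist",*q,.025,T)[:2] for q in[(174,132),(379,132),(372,278),(184,277)]])
print(P,[np.linalg.norm(P[i]-P[(i+1)%4]) for i in range(4)])
x=P[0]-P[1]+P[3]-P[2];x/=np.linalg.norm(x);y=np.array([-x[1],x[0]]);c=P.mean(0)
d=np.array([.3768,-.3124])-c;print(c,np.degrees(np.arctan2(x[1],x[0])),d@x,d@y)
print(tri(ray("wrist",174,132,T),ray("scene",130+31/2.1,180+155/2.1)),tri(ray("wrist",379,132,T),ray("scene",130+53/2.1,180+38/2.1)))
```

```text
[[ 0.5256 -0.3787]
 [ 0.3298 -0.394 ]
 [ 0.317  -0.2493]
 [ 0.5131 -0.2287]] [np.float64(0.19645870892138217), np.float64(0.14530746569712402), np.float64(0.19718580046738618), np.float64(0.15053553357965946)]
[ 0.4214 -0.3127] 5.234730969162085 -0.04434246962116891 0.004343702286500085
(array([ 0.5271, -0.3767,  0.0198]), [np.float64(0.0019135835107010556), np.float64(0.001913583510700984)]) (array([ 0.329 , -0.3944,  0.0193]), [np.float64(0.00031733273305260346), np.float64(0.0003173327330524977)])
```

Request:
{"op": "send_rows", "data": {
  "series": [
    [[0,0,25,0],[0,0,45,0],[0,0,45,0],[0,0,40,0],[0,0,25,0],[0,0,12,0],[0,0,7,0],[0,0,4,0],[0,0,0,0],[0,0,0,0]]
  ]
}}

```text
t: 15.2
eef_pos: [0.3773, -0.313, 0.0306]
orientation: [-179.9, -0.1, -84.4]
contact_force: [-0.3, 0.1, -0.7]
finger_gap: 0.0317
grasp_force: 30.0
```

Request:
{"op": "send_rows", "data": {
  "series": [
    [[0,0,0.8,0],[0,0,0.7,0],[0,0,0.5,0],[0,0,0,0],[0,0,0,0]]
  ]
}}

```text
t: 15.7
eef_pos: [0.3768, -0.3125, 0.0277]
orientation: [-180.0, -0.0, -84.4]
contact_force: [-0.1, 0.3, -1.7]
finger_gap: 0.0316
grasp_force: 30.0
```

Request:
{"op": "send_rows", "data": {
  "series": [
    [[0,0,0.7,0],[0,0,0.6,0],[0,0,0,0],[0,0,0,0]]
  ]
}}

```text
t: 16.1
eef_pos: [0.3769, -0.3125, 0.0266]
orientation: [-180.0, -0.0, -84.4]
contact_force: [-1.8, 1.3, 5.2]
finger_gap: 0.0316
grasp_force: 30.0
```

Request:
{"op": "send_rows", "data": {
  "series": [
    [[0,0,0,0],[0,0,0,0],[0,0,0,0],[0,0,0,0]]
  ],
  "grip": 0.46
}}

```text
t: 16.5
eef_pos: [0.3768, -0.3124, 0.0262]
orientation: [180.0, 0.0, -84.4]
contact_force: [0.7, 1.2, 0.0]
finger_gap: 0.0494
grasp_force: 0.0
```

Request:
{"op": "send_rows", "data": {
  "series": [
    [[0,0,-6,0],[0,0,-15,0],[0,0,-40,0],[0,0,-45,0],[0,0,-45,0],[0,0,-45,0],[0,0,-18,0],[0,0,0,0],[0,0,0,0]]
  ]
}}

```text
t: 17.4
eef_pos: [0.3765, -0.3121, 0.24]
orientation: [180.0, 0.0, -84.4]
contact_force: [0.3, -0.1, -0.4]
finger_gap: 0.0495
grasp_force: 0.0
```

Run:
```python
from h import *
from station import robot
np.set_printoptions(precision=4,suppress=True)
s=robot.sense();T=Tpose(s);im,d=optics.grab_frame("wrist")
print(s["t"],s["eef_pos"],s["finger_gap"])
for c in("green","purple"):
    for ce,st,l in comps(im,*COL[c],200): print(c,ce,st,plane("wrist",*ce,.024,T), np.median(d[l]))
```

```text
17.4 [ 0.3765 -0.3121  0.24  ] 0.04949432969886035
green [206.0347 177.1567] [192 150  29  58 721] [ 0.4919 -0.335   0.024 ] 0.35146606
green [321.7944 217.1085] [305 191  30  57 710] [ 0.3738 -0.3049  0.024 ] 0.36154434
purple [319.6102 177.0675] [303 165  35  25 844] [ 0.3797 -0.3441  0.024 ] 0.35352647
purple [205.591  219.8071] [191 208  30  24 648] [ 0.4911 -0.2913  0.024 ] 0.36524004
```

Request:
{"op": "send_rows", "data": {
  "series": [
    [[-36,-23,0,0],[-36,-23,0,0],[-36,-23,0,0],[-36,-23,0,0],[-36,-23,0,0],[-36,-23,0,0],[-36,-23,0,0],[-36,-23,0,0],[-36,-23,0,0],[0,0,0,-0.1429],[0,0,0,-0.1429],[0,0,0,-0.1429],[0,0,0,-0.1429],[0,0,0,-0.1429],[0,0,0,-0.1429],[0,0,0,-0.1429],[0,0,0,-0.1429],[0,0,0,-0.1429],[0,0,0,-0.1429],[0,0,0,-0.1429]]
  ]
}}

```text
t: 19.45
eef_pos: [0.5504, 0.0302, 0.238]
orientation: [-180.0, 0.2, 6.0]
contact_force: [-0.4, 0.4, 0.3]
finger_gap: 0.0494
grasp_force: 0.0
```

Request:
{"op": "send_rows", "data": {
  "series": [
    [[0,0,0,-0.1429],[0,0,0,-0.1429],[0,0,0,-0.1429],[0,0,0,-0.1429],[0,0,0,-0.1429],[0,0,0,-0.1429],[0,0,0,-0.1429],[0,0,0,-0.1429],[0,0,0,-0.1429],[0,0,0,-0.1429],[0,0,0,0],[0,0,0,0],[0,0,0,0]]
  ]
}}

```text
t: 20.75
eef_pos: [0.551, 0.0302, 0.2395]
orientation: [-179.9, 0.0, 87.4]
contact_force: [0.2, -0.3, -0.4]
finger_gap: 0.0498
grasp_force: 0.0
```

Run:
```python
from h import *
from station import robot
np.set_printoptions(precision=4,suppress=True)
s=robot.sense();T=Tpose(s);im,d=optics.grab_frame("wrist");cv2.imwrite("pics/w6.png",im);np.savez("w6.npz",im=im,T=T)
print(s["t"],s["eef_pos"],s["orientation"],s["joint_positions"])
for ce,st,l in comps(im,*COL["red"],60): print(ce,st,plane("wrist",*ce,.116,T))
```

```text
20.75 [0.551  0.0302 0.2395] [-179.9143    0.0006   87.366 ] [-4.8236 22.7346 83.5372 -0.0041 73.8138 -2.1885]
```

View pics/w6.png

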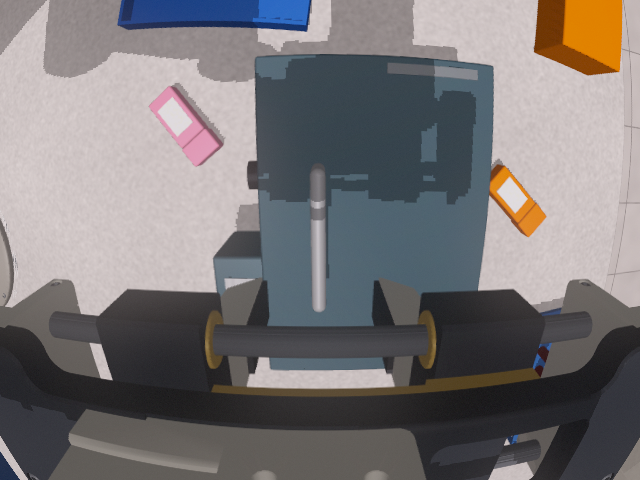

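The bar runs from (317,165) to (318,311), centred between the fingers in the closing direction. I'll check its position along y.

Run:
```python
from h import *
np.set_printoptions(precision=4,suppress=True)
T=np.load("w6.npz")["T"]
for q in[(317,167),(318.5,309),(256,58),(493,67)]: print(plane("wrist",*q,.147 if 300<q[0]<330 else .11,T))
# bar height: far end in wrist + scene (right end)
print(tri(ray("wrist",317,167,T),ray("scene",130+469/2.1,180+85/2.1)))
```

```text
[0.551  0.0838 0.147 ]
[ 0.5473 -0.0142  0.147 ]
[0.5106 0.1629 0.11  ]
[0.6882 0.1563 0.11  ]
(array([0.5508, 0.0821, 0.1393]), [np.float64(0.0009170181811249488), np.float64(0.0009170181811249756)])
```

Request:
{"op": "send_rows", "data": {
  "series": [
    [[5,-1,20,0],[0,0,30,0],[0,0,22,0],[0,0,12,0],[0,0,7,0],[0,0,0,0],[0,0,0,0]]
  ]
}}

```text
t: 21.5
eef_pos: [0.5511, 0.0351, 0.1502]
orientation: [179.9, 0.0, 87.5]
contact_force: [1.0, 0.1, -0.2]
finger_gap: 0.0493
grasp_force: 0.0
```

Request:
{"op": "send_rows", "data": {
  "series": [
    [[0,0,0,0],[0,0,0,0],[0,0,0,0],[0,0,0,0],[0,0,0,0],[0,0,0,0],[0,0,0,0]]
  ],
  "grip": 1
}}

```text
t: 22.2
eef_pos: [0.5498, 0.0352, 0.1493]
orientation: [-179.9, 0.0, 87.5]
contact_force: [-4.9, 0.1, 3.4]
finger_gap: 0.009
grasp_force: 30.0
```

Request:
{"op": "send_rows", "data": {
  "series": [
    [[0,0.5,-1.5,0],[0,0.5,-1.5,0],[0,0.5,-1.5,0],[0,0.3,-1,0],[0,0,0,0],[0,0,0,0]]
  ]
}}

```text
t: 22.8
eef_pos: [0.5516, 0.0352, 0.1545]
orientation: [-179.9, 0.0, 87.5]
contact_force: [-4.6, 0.5, -1.0]
finger_gap: 0.0088
grasp_force: 30.0
```

Request:
{"op": "send_rows", "data": {
  "series": [
    [[0,0.4,-1,0],[0,0.4,-1,0],[0,0.4,-1,0],[0,0,0,0],[0,0,0,0]]
  ]
}}

```text
t: 23.3
eef_pos: [0.5528, 0.0351, 0.1575]
orientation: [-179.9, 0.0, 87.5]
contact_force: [-6.5, 0.4, -0.7]
finger_gap: 0.0091
grasp_force: 30.0
```

Request:
{"op": "send_rows", "data": {
  "series": [
    [[0,0.4,-1,0],[0,0.4,-1,0],[0,0.4,-1,0],[0,0,0,0],[0,0,0,0]]
  ]
}}

```text
t: 23.8
eef_pos: [0.554, 0.035, 0.1605]
orientation: [-179.9, 0.0, 87.5]
contact_force: [-5.4, 0.2, -0.5]
finger_gap: 0.0087
grasp_force: 30.0
```

Run:
```python
from h import *
from station import robot
np.set_printoptions(precision=3,suppress=True)
s=robot.sense();T=Tpose(s)
print(s["t"],s["eef_pos"],s["contact_force"],s["finger_gap"])
for n in("scene","side"):
    a=np.load(n+"0.npz");im,d=optics.grab_frame(n)
    x=(slice(185,300),slice(255,405)) if n=="scene" else (slice(200,340),slice(270,400))
    df=(d-a["d"])[x];print(n,np.percentile(df,[1,10,50,90]))
    np.savez(n+"1.npz",im=im,d=d)
# lid front-edge heights: scene depth pts along lid
m=M["scene"];f=240/np.tan(np.radians(m["vertical_fov"]/2))
for u,v in[(280,225),(280,240),(320,260),(340,275),(380,270),(375,240)]:
    o=[]
    for k in"01":
        D=np.load(f"scene{k}.npz")["d"][v,u];p=np.array([(u-m["cx"])*D/f,-(v-m["cy"])*D/f,-D]);o.append(m["pose"][:3,:3]@p+m["pose"][:3,3])
    print(*o)
```

```text
23.8 [0.554 0.035 0.161] [-5.417  0.195 -0.508] 0.00874800736579925
scene [-0.405 -0.155 -0.003  0.006]
side [-0.445 -0.196 -0.003  0.005]
[ 0.531 -0.07   0.11 ] [ 0.546 -0.069  0.122]
[ 0.577 -0.067  0.11 ] [ 0.583 -0.067  0.115]
[0.634 0.014 0.109] [0.639 0.014 0.114]
[0.675 0.053 0.11 ] [0.675 0.053 0.11 ]
[0.663 0.129 0.111] [0.665 0.129 0.114]
[0.578 0.125 0.111] [0.586 0.124 0.118]
```

The bar followed 11.3 mm, past the 7 mm stop. The pull is only about 4 N, and the lid surface has tilted about 0.085 rad, so it isn't caught and the catch stays untouched. Now I work out the arc rows.

Run:
```python
import numpy as np
th=np.radians(np.r_[4.87,np.arange(7,55.1,2)])+np.arctan2(45,135);R=np.hypot(45,135)
d=np.c_[np.diff(-R*np.cos(th)),-np.diff(R*np.sin(th))]
print([[0,round(a,1),round(b,1),0] for a,b in d]);print(d.sum(0),np.round(d,1).sum(0))
```

```text
[[0, np.float64(2.2), np.float64(-4.8), 0], [0, np.float64(2.2), np.float64(-4.4), 0], [0, np.float64(2.4), np.float64(-4.4), 0], [0, np.float64(2.5), np.float64(-4.3), 0], [0, np.float64(2.7), np.float64(-4.2), 0], [0, np.float64(2.8), np.float64(-4.1), 0], [0, np.float64(2.9), np.float64(-4.0), 0], [0, np.float64(3.1), np.float64(-3.9), 0], [0, np.float64(3.2), np.float64(-3.8), 0], [0, np.float64(3.4), np.float64(-3.7), 0], [0, np.float64(3.5), np.float64(-3.5), 0], [0, np.float64(3.6), np.float64(-3.4), 0], [0, np.float64(3.7), np.float64(-3.3), 0], [0, np.float64(3.8), np.float64(-3.2), 0], [0, np.float64(3.9), np.float64(-3.0), 0], [0, np.float64(4.0), np.float64(-2.9), 0], [0, np.float64(4.1), np.float64(-2.7), 0], [0, np.float64(4.2), np.float64(-2.6), 0], [0, np.float64(4.3), np.float64(-2.5), 0], [0, np.float64(4.4), np.float64(-2.3), 0], [0, np.float64(4.5), np.float64(-2.1), 0], [0, np.float64(4.6), np.float64(-2.0), 0], [0, np.float64(4.6), np.float64(-1.8), 0], [0, np.float64(4.7), np.float64(-1.7), 0], [0, np.float64(4.7), np.float64(-1.5), 0]]
[ 90.12137222 -80.0980653 ] [ 90.  -80.1]
```

Request:
{"op": "send_rows", "data": {
  "series": [
    [[0,2.2,-4.8,0],[0,2.2,-4.4,0],[0,2.4,-4.4,0],[0,2.5,-4.3,0],[0,2.7,-4.2,0],[0,2.8,-4.1,0],[0,2.9,-4,0],[0,3.1,-3.9,0],[0,3.2,-3.8,0],[0,3.4,-3.7,0],[0,3.5,-3.5,0],[0,3.6,-3.4,0]]
  ]
}}

```text
t: 25.1
eef_pos: [0.5878, 0.0337, 0.2105]
orientation: [-179.8, 0.0, 87.5]
contact_force: [-12.6, 0.8, 8.4]
finger_gap: 0.0089
grasp_force: 30.0
```

Request:
{"op": "send_rows", "data": {
  "series": [
    [[0,-0.7,-0.7,0],[0,0,0,0],[0,0,0,0]]
  ]
}}

```text
t: 25.4
eef_pos: [0.5881, 0.0337, 0.2109]
orientation: [-180.0, -0.0, 87.5]
contact_force: [-8.0, 0.4, 3.7]
finger_gap: 0.0086
grasp_force: 30.0
```

Request:
{"op": "send_rows", "data": {
  "series": [
    [[0,3.1,-4.0,0],[0,3.6,-3.4,0],[0,3.8,-3.1,0],[0,3.9,-3,0],[0,4,-2.8,0],[0,4.1,-2.7,0],[0,4.2,-2.6,0],[0,0,0,0]]
  ]
}}

```text
t: 26.2
eef_pos: [0.616, 0.0326, 0.2323]
orientation: [179.9, -0.0, 87.5]
contact_force: [-3.5, 2.4, 2.0]
finger_gap: 0.009
grasp_force: 30.0
```

Request:
{"op": "send_rows", "data": {
  "series": [
    [[0,4.3,-2.5,0],[0,4.4,-2.4,0],[0,4.5,-2.2,0],[0,4.5,-2.1,0],[0,4.6,-1.9,0],[0,4.6,-1.8,0],[0,4.6,-1.6,0],[0,0,0,0],[0,0,0,0],[0,0,0,0]]
  ]
}}

```text
t: 27.2
eef_pos: [0.6471, 0.0314, 0.2461]
orientation: [180.0, -0.0, 87.5]
contact_force: [-1.5, 4.8, -0.5]
finger_gap: 0.0088
grasp_force: 30.0
```

Run:
```python
from h import *
from station import robot
np.set_printoptions(precision=3,suppress=True)
s=robot.sense();print(s["t"],s["eef_pos"],s["contact_force"],s["finger_gap"],s["grasp_force"])
im,d=optics.grab_frame("scene");w,_=optics.grab_frame("side")
cv2.imwrite("pics/f.png",np.hstack([im[120:360,130:530],w[130:370,240:440]]))
m=M["scene"];f=240/np.tan(np.radians(m["vertical_fov"]/2))
v,u=np.mgrid[140:290:3,265:395:3];D=d[v,u];p=(np.stack([(u-m["cx"])*D/f,-(v-m["cy"])*D/f,-D],-1)@m["pose"][:3,:3].T+m["pose"][:3,3]).reshape(-1,3)
q=p[(p[:,2]>.13)&(p[:,2]<.24)&(p[:,0]>.56)&(p[:,0]<.69)&((p[:,1]>.10)|(p[:,1]<-.04))]
A=np.polyfit(q[:,0],q[:,2],1);print(len(q),A,np.degrees(np.arctan(-A[0])))
for c in("yellow","green","purple","red"): print(c,[ce.round(0).tolist() for ce,st,l in comps(im,*COL[c],25) if 130<ce[0]<500 and ce[1]<330])
```

```text
27.2 [0.647 0.031 0.246] [-1.464  4.847 -0.511] 0.008817365755673202 29.981330931186676
443 [-1.43   1.103] 55.037481903508365
yellow [[451.0, 214.0], [456.0, 246.0]]
green [[190.0, 214.0], [167.0, 244.0]]
purple [[172.0, 214.0], [186.0, 244.0]]
red [[173.0, 277.0]]
```

View pics/f.png

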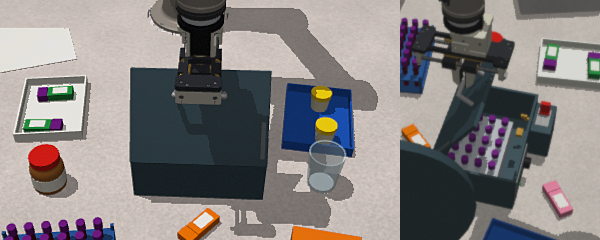

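The lid is at 55° and held by the bar. Both cups stand in the blue tray at (321,98) and (326,128), and both mailers lie in the white tray at (55,93) and (43,125). The pose is steady with small forces, so I'm handing in.

Request:
{"op": "send_rows", "data": {
  "series": [
    [[0,0,0,0],[0,0,0,0],[0,0,0,0]]
  ]
}}

```text
t: 27.6
eef_pos: [0.647, 0.0313, 0.246]
orientation: [180.0, -0.0, 87.5]
contact_force: [-1.4, 5.4, -1.2]
finger_gap: 0.009
grasp_force: 30.0
```

```bash
python3 -c "
from station import workorder
print(workorder.job_done())"
```

```text
the job is handed in; nothing more can be done
None
```

The job is handed in at 27.6 s: the cup stands in the blue tray, the mailer lies flat in the white tray, the tug showed the lid was not caught so the red catch was left alone, and the lid is held open by the bar at about 55°.

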